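# Pin the guide gate and hold the sampling probe in the cup

### The arm

A 6-joint arm with a two-finger parallel gripper is mounted at the origin on the work surface. World frame = base frame: x ahead of the robot, y to its left, z up, the work surface at z = 0. Lengths are in m, angles in degrees, forces in N, time in s.
With the tool pointing down it reaches from about 0.4 to 0.825 m from the base axis. Payload 7 kg.
Tool frame: the origin (TCP) lies between the finger pads; the fingertips stand 22 mm ahead of it and the grasp point (between the pads) lies 3 mm ahead of it; z points along the fingers, y is the line along which they close (so a half turn about z gives the same grasp; the last joint's range is limited). The gripper opens to 88 mm and grips with 3 to 60 N. Pads are 19 mm wide; open, the fingers measure 130 mm over their backs; the gripper's body (78 mm by 193 mm) begins 47 mm behind the grasp point.
Start: joints at [93.398, 20.546, 0.682, 0, -70.136, -16.507], TCP at [0.153, 0.657, 0.249] pointing down, gripper open.
Joint ranges: [-176.03, 176.03], [-82.01, 121.73], [-58.28, 71.71], [-173.87, 95.51], [-174.79, -0.11], [-173.66, 173.66]. Speed limits (degrees/s): [136.94, 136.94, 172.46, 180, 180, 180].

### API

Orientations are given as [roll, pitch, yaw] about the fixed x, y, z axes, in that order (R = Rz(yaw) Ry(pitch) Rx(roll)).
In Python, from plant import ctrl gives the robot as it stands.
- The arm moves only by the tool apply_moves, never from a script. Its argument "targets" is a list of rows, each an object with "travel": the shift along the tool's x, y, z in mm, a list of three; "roll": the turn about the tool's z in degrees; "jaw": the finger opening in mm, from 0 to 87.6. In form: [{"travel": [tx, ty, tz], "roll": roll, "jaw": jaw}, ...]. A call has 1 to 10 rows; each row shifts and turns the commanded pose from where the row before left it, along the tool's axes as they then stand; what a row does not reach is not made up. A row lasts 1/10 s, in which the tool goes at most 50 mm and 8.59 degrees, less where a joint would pass 70% of its speed; a pose out of reach is approached as far as the arm can. A call with a gripper value outside its range is refused whole. The fingers move at their own pace and stop on an object; the grip force is fixed at half the most. Time passes only in rows, so rows that do not move let the fingers close. It gives the time, the measured TCP pose, the force, the opening and the grip force at its end, in the units of the state.
- ctrl.get_obs(): the state, without advancing time (a new reading comes with each control period).
- ctrl.snapshot(name): name is "scene" or "side" or "wrist"; returns the picture (480x640x3 uint8, red, green, blue); there is no depth.
- ctrl.calibration(name): a dict with "K" (3x3 intrinsics, pixels), "extrinsics" (4x4, takes a point from camera to world coordinates); the wrist camera has in their place "hand_eye" (4x4, takes a point from camera to tool coordinates, whose origin is the TCP and whose axes are the flange's). Camera axes: x right, y down, z forward; pixel columns grow to the right and rows downward; lengths in m; the calibration is good to about 2 mm. A picture is of the moment at which its call begins: read the wrist's pose just before it. calibration takes no time and is no camera call.
- ctrl.close_job(): hands the job in; it is judged then, once.
The state is a dict: "clock": time; "joint_pos": joint angles; "qvel": joint speeds; "tau": joint torques, N m; "tool_pos": TCP position; "orientation": TCP orientation; "force": force on the tool from outside, world axes, zero at the start; "moment": the same for the moment, N m; "opening": finger opening in m; "gripper_force": force on a finger pad.
Only numpy, scipy, OpenCV 4.12 (cv2) and the standard library are available. Lean on these libraries where they do the work, as an engineer would, in place of code of your own. Each camera call takes 0.05 s, during which the arm holds its last target. There are 200 camera calls.

### The job

First lock the guide gate: take the headed pin from its white rest, put it through the aligned holes of the fork and the gate's end, push it fully home and let go of it. Then take the long-handled probe from the rack and lower it upright through the middle of the guide hole, with its rod never touching the guide or the cup, until its tip is about halfway down the sample cup beneath. Finish while still holding the probe there, still, upright and centred; nothing else on the bench may be displaced.

Things in the scene. Friction and masses are not known exactly. Their poses are not given: they have to be found in the camera images.
- stand: The guide stand, fixed: aluminium base 110 x 250 x 12 mm. Origin under the base's centre, z up, its y axis runs along the gate from the fork (y = -85 mm) to the hinge post (y = +95 mm). The guide hole and the cup are both centred on its z axis. Tallest point: top of the hinge post, 122 mm.
- gate (a joint): Hinge angle of the gate, a flat steel bar 10 mm thick lying level across the stand, top face 105 mm above the bench. 0 = shut against its stop with holes aligned (it starts so); grows to 1.2 rad as it swings open, its free end towards the robot side. The hinge is held only by light friction (0.4 N m) until pinned.
- guide_hole (a point): Centre of the guide hole at the gate's top face (z up): a round through hole 20 mm in diameter in the 50 x 50 mm wide part of the gate, 10 mm deep.
- fork_hole (a point): Centre of the mouth of the pin hole on top of the fork, 114 mm above the bench, z up. A vertical round hole 12 mm in diameter with a 2 mm chamfer runs down through the upper tine (8 mm thick), the gate's end (10 mm) and the lower tine (8 mm), with 1 mm gaps: 28 mm in all, open below. Fork tines are 44 x 40 mm.
- cup_rim (a point): Centre of the mouth of the clear plastic sample cup, fixed on the stand under the guide hole, 70 mm above the bench and 25 mm below the underside of the gate. z up. Mouth 38 mm inside, tapering to about 32 mm inside at the floor, which is 50 mm below the rim.
- pin_rest: White block 65 x 65 x 50 mm, fixed, with a 12 mm hole in its top in which the pin stands. Origin under its centre.
- pin: The headed pin, steel, 70 g (may vary by a fifth): cylindrical head 22 mm in diameter and 24 mm tall above a shank 8 mm in diameter and 40 mm long with a tapered end. Origin at the underside of the head (where the shank begins), z up. At the start it hangs upright in its rest, head resting on the rest's top, 50 mm above the bench. Fully home, the underside of its head rests on the fork's top.
- pin_tip (a point): Lower end of the pin's shank, 40 mm below the pin's origin.
- rack: Aluminium rack, fixed: a plate 70 x 140 x 8 mm on end legs, top 115 mm above the bench, two 14 mm holes 70 mm apart along its y axis. Origin under its centre, z up. The probe hangs in one hole, the stirrer in the other.
- probe: The probe, about 120 g (may vary by a fifth): black cylindrical handle 26 mm in diameter and 60 mm tall (with a 4 mm steel disc on top) above a steel rod 8 mm in diameter and 100 mm long. Origin at the underside of the handle where the rod begins, z up. At the start the handle stands upright on the rack's top (115 mm above the bench) with the rod hanging through a hole; the longer-handled one of the two things in the rack.
- probe_tip (a point): Lower end of the probe's rod, 100 mm below the probe's origin.
- stirrer: A bystander hanging in the other hole of the rack: steel rod 6 mm diameter, 85 mm long, under a black head that is a ball 26 mm in diameter (head 31 mm tall in all, clearly shorter than the probe's handle). Origin at the underside of the head, z up. Leave it alone.
- tube_rack: A bystander: pink rack 90 x 120 x 30 mm full of white tubes, 52 mm tall overall. Origin under its centre.
- reagent: A bystander: clear bottle with white cap, 64 mm diameter, 120 mm tall. Origin under its centre.
- jar: A bystander: amber jar with black lid, 56 mm diameter, 65 mm tall. Origin under its centre.
- beaker: A bystander: open glass beaker, 60 mm diameter at the mouth, 75 mm tall. Origin under its centre.
- spatula: A bystander: steel spatula, 160 mm long, lying flat. Its own x runs along it.
- stopper: A bystander: dark rubber stopper, 28 mm diameter, 22 mm tall. Origin under its centre.

How it is judged (in metres and radians):
On the way, in this order (a step that is already met when the one before it is completed fails the run):
1. the pin is fully home through fork and gate, and let go (horizontal distance between pin and fork_hole below 0.004 m and z of pin in the frame of fork_hole between -0.004 and 0.003 m and angle between pin's own z axis and vertical below 0.1 rad and value of joint gate below 0.04 rad and contact force between pin and the fingers below 0.1 N), for 0.2 s.
2. the probe has been lifted out of the rack, its tip above the gate (height (world z) of probe_tip above 0.108 m and contact force between probe and the fingers above 0.5 N), for 0.1 s.
3. the probe's rod has passed down through the guide hole (horizontal distance between probe_tip and guide_hole below 0.007 m and z of probe_tip in the frame of guide_hole below -0.012 m), for 0.1 s.
At the end, for the whole second after the job is handed in: Pin home (3 mm height, 4 mm sideways, 0.1 rad) and let go, gate shut (0.04 rad); probe gripped, still, upright within 0.07 rad, tip within 4 mm and handle underside within 6 mm of the guide hole axis, tip 13 to 37 mm below the cup rim; probe touches neither gate, cup nor stand (all of step 1 and horizontal distance between probe_tip and guide_hole below 0.004 m and angle between probe's own z axis and vertical below 0.07 rad and horizontal distance between probe and guide_hole below 0.006 m and z of probe_tip in the frame of cup_rim between -0.037 and -0.013 m and contact force between probe and the fingers above 0.5 N and contact force between probe and gate below 0.3 N and contact force between probe and cup below 0.3 N and contact force between probe and stand below 0.3 N and linear speed of probe below 0.02 m/s); the arm keeps its last pose, push and grip.
It fails at once if the probe touches the guide gate or the cup (contact force between probe and gate above 0.5 N or contact force between probe and cup above 0.5 N).
It fails at once if a bystander is displaced by more than 30 mm (distance of any of stirrer, tube_rack, reagent, jar, beaker, spatula, stopper from where it was at the start of the episode above 0.03 m).
It also fails if it takes over 61 s, if anything falls off the work surface, if the arm or the gripper's body presses on something with over 40 N, if the wrist force passes 120 N, or if a joint passes its speed limit or range.

## Working session

There is one attempt and no reset: what is moved stays moved. The work goes in short steps, Python scripts to look and compute and a tool call to move; the robot and the scene stay as the last step left them, time stands still between calls to the robot, and variables do not carry over. Pictures are saved under pics/ and viewed, at most 10 in all, crops included, and the job is handed in when it is done.

Besides the shell and the picture viewer there is one more tool, called after ">>>" in YAML: its name, and indented under it one key for each argument. apply_moves: Moves the arm, as the interface text tells. Its arguments: {"type":"object","properties":{"targets":{"type":"array","items":{"type":"object","properties":{"travel":{"type":"array","items":{"type":"number"}},"roll":{"type":"number"},"jaw":{"type":"number"}}}}},"required":["targets"]}

```bash
mkdir -p pics; ls; cat > h.py <<'E'
import numpy as np, cv2
from plant import ctrl
from scipy.spatial.transform import Rotation as Ro
def cam(n,o=None):
    c=ctrl.calibration(n); K=np.array(c["K"])
    if n!="wrist": return K,np.array(c["extrinsics"])
    o=o or ctrl.get_obs(); T=np.eye(4); T[:3,:3]=Ro.from_euler('xyz',o["orientation"],degrees=True).as_matrix(); T[:3,3]=o["tool_pos"]
    return K,T@np.array(c["hand_eye"])
def ray(K,E,uv):
    d=E[:3,:3]@np.linalg.inv(K)@[uv[0],uv[1],1]; return E[:3,3],d
def atz(K,E,uv,z):
    p,d=ray(K,E,uv); return p+d*(z-p[2])/d[2]
def proj(K,E,P):
    q=K@(E[:3,:3].T@(np.array(P)-E[:3,3])); return q[:2]/q[2]
def tri(l):
    A=np.zeros((3,3));b=np.zeros(3)
    for K,E,uv in l:
        p,d=ray(K,E,uv); d/=np.linalg.norm(d); M=np.eye(3)-np.outer(d,d); A+=M;b+=M@p
    return np.linalg.solve(A,b)
def snap(n,f): 
    im=ctrl.snapshot(n); cv2.imwrite(f"pics/{f}.png",im[:,:,::-1]); return im
E
python3 - <<'E'
from h import *
print(ctrl.get_obs())
for n in("scene","side"):
    snap(n,n+"0"); K,X=cam(n); print(n,K.round(1).tolist(),X.round(3).tolist())
o=ctrl.get_obs();snap("wrist","wrist0");print(ctrl.calibration("wrist"))
E
```

```text
pics
{'clock': 0.0, 'joint_pos': array([ 9.33960366e+01,  2.05920106e+01,  6.34134107e-01, -1.93316863e-02,
       -7.01363122e+01, -1.65074249e+01]), 'qvel': array([-0.04636774,  0.01160917,  0.00138094,  0.01540014, -0.06051316,
        0.01228342]), 'tau': array([-7.88643720e-04, -5.82728684e+01,  2.93062609e+01,  6.99710727e+00,
        6.99476586e-03, -1.60083887e-04]), 'tool_pos': array([0.15303925, 0.65695929, 0.24762138]), 'orientation': array([ 1.79904529e+02, -9.34127973e-03, -1.31179641e+01]), 'force': array([ 0.69747188,  0.65037382, -0.3276648 ]), 'moment': array([ 0.02756596, -0.01780677, -0.04092829]), 'gripper_force': 0.0, 'opening': 0.08746199446006207}
scene [[480.4, 0.0, 310.3], [0.0, 480.4, 240.6], [0.0, 0.0, 1.0]] [[0.481, 0.675, -0.56, 1.13], [0.877, -0.359, 0.32, -0.315], [0.015, -0.645, -0.764, 0.85], [0.0, 0.0, 0.0, 1.0]]
side [[471.2, 0.0, 315.2], [0.0, 471.2, 236.3], [0.0, 0.0, 1.0]] [[0.996, -0.079, 0.044, 0.527], [-0.089, -0.754, 0.651, -0.594], [-0.018, -0.652, -0.758, 0.77], [0.0, 0.0, 0.0, 1.0]]
{'K': array([[361.68211798,   0.        , 320.66659561],
       [  0.        , 361.68211798, 234.99314523],
       [  0.        ,   0.        ,   1.        ]]), 'hand_eye': array([[-1.95444639e-04, -9.56463886e-01, -2.91850641e-01,
         8.08023151e-02],
       [ 9.99999978e-01, -1.63515275e-04, -1.33795077e-04,
         4.21596054e-04],
       [ 8.02481218e-05, -2.91850661e-01,  9.56463896e-01,
        -1.35841254e-01],
       [ 0.00000000e+00,  0.00000000e+00,  0.00000000e+00,
         1.00000000e+00]])}
```

View pics/scene0.png

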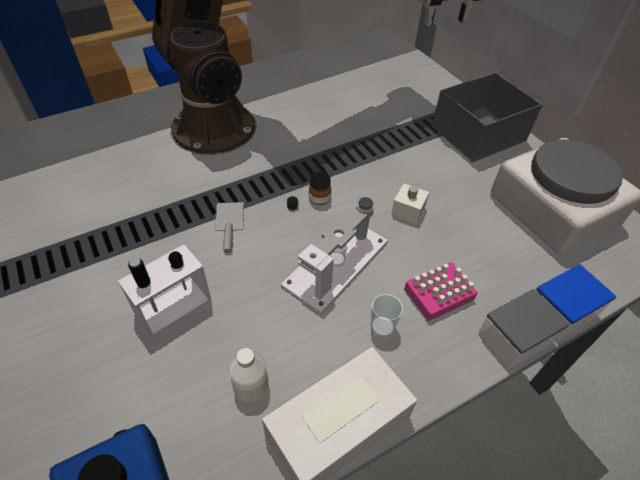

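View pics/side0.png

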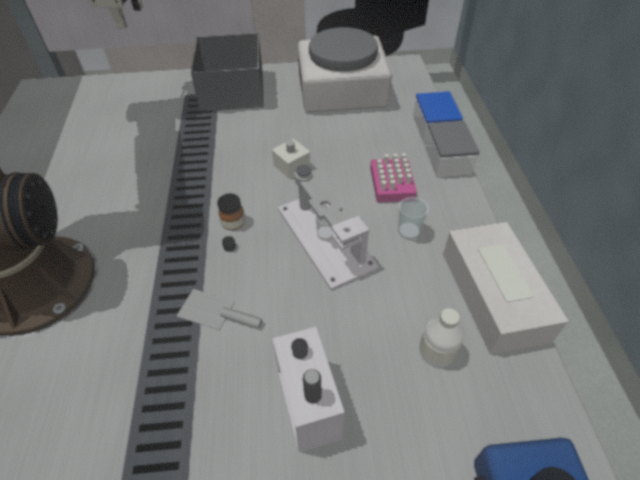

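The scene picture shows the pin on its white rest at (412,188), the fork top at about (314,257), the hinge post at (365,204), the probe top at (137,263) and the stirrer at (176,259). In the side picture the same points are at (291,145), (349,231), (303,173), (312,376) and (300,347).

```bash
python3 - <<'E'
from h import *
S=cam("scene");D=cam("side")
for n,a,b,z in [("pin",(412,188),(291,145),.074),("fork",(314,257),(349,231),.114),("post",(365,204),(303,172),.122),("probe",(137,263),(312,376),.179),("stir",(176,257),(300,346),.146),("jar",(320,180),(230,201),.065),("bottle",(246,356),(450,317),.12),("beaker",(387,304),(412,206),.075),("hole",(338,233),(323,211),.105)]:
    print(n,z,tri([(*S,a),(*D,b)]).round(3),atz(*S,a,z).round(3),atz(*D,b,z).round(3))
E
```

```text
pin 0.074 [0.536 0.293 0.075] [0.532 0.297 0.074] [0.537 0.29  0.074]
fork 0.114 [ 0.629 -0.021  0.11 ] [ 0.631 -0.021  0.114] [ 0.629 -0.025  0.114]
post 0.122 [0.556 0.146 0.115] [0.562 0.141 0.122] [0.556 0.138 0.122]
probe 0.179 [ 0.536 -0.326  0.173] [ 0.541 -0.326  0.179] [ 0.536 -0.329  0.179]
stir 0.146 [ 0.523 -0.259  0.134] [ 0.532 -0.26   0.146] [ 0.523 -0.266  0.146]
jar 0.065 [0.398 0.126 0.065] [0.4   0.125 0.065] [0.398 0.128 0.065]
bottle 0.12 [ 0.763 -0.223  0.117] [ 0.764 -0.223  0.12 ] [ 0.762 -0.226  0.12 ]
beaker 0.075 [0.771 0.06  0.078] [0.769 0.062 0.075] [0.772 0.063 0.075]
hole 0.105 [0.587 0.059 0.091] [0.593 0.057 0.105] [0.587 0.04  0.105]
```

View pics/wrist0.png

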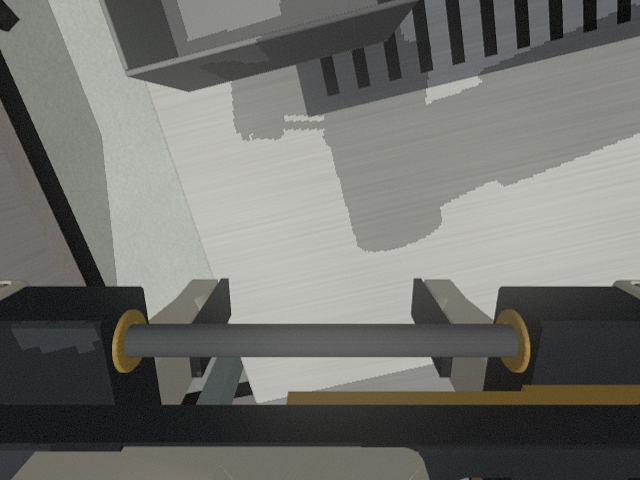

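The wrist view shows the tray and the grating below it. Image up is tool +x, and the fingers are near row 320. I'm moving over the pin.

>>> apply_moves:
  targets:
    - {"travel":[35,20,0],"roll":0,"jaw":50}
    - {"travel":[40,24,0],"roll":0,"jaw":50}
    - {"travel":[40,24,0],"roll":0,"jaw":50}
    - {"travel":[40,24,0],"roll":0,"jaw":50}
    - {"travel":[40,24,4],"roll":0,"jaw":50}
    - {"travel":[40,24,4],"roll":0,"jaw":50}
    - {"travel":[40,24,5],"roll":0,"jaw":50}
    - {"travel":[40,24,5],"roll":0,"jaw":50}
    - {"travel":[40,24,5],"roll":0,"jaw":50}
    - {"travel":[40,24,5],"roll":0,"jaw":50}

```text
clock: 1.15
tool_pos: [0.4853, 0.3364, 0.2204]
orientation: [-180.0, 0.0, -13.1]
force: [0.4, 0.5, -0.1]
opening: 0.0503
gripper_force: 0.0
```

>>> apply_moves:
  targets:
    - {"travel":[40,20,5],"roll":0,"jaw":50}
    - {"travel":[21,11,5],"roll":0,"jaw":50}
    - {"travel":[0,0,5],"roll":0,"jaw":50}
    - {"travel":[0,0,0],"roll":0,"jaw":50}
    - {"travel":[0,0,0],"roll":0,"jaw":50}

```text
clock: 1.65
tool_pos: [0.5362, 0.2943, 0.2055]
orientation: [180.0, 0.0, -13.1]
force: [-0.1, 0.4, 0.3]
opening: 0.0499
gripper_force: 0.0
```

```bash
python3 - <<'E'
from h import *
o=ctrl.get_obs(); snap("wrist","w1"); print(o["clock"],o["tool_pos"],o["orientation"],o["opening"],o["qvel"].round(2))
K,E=cam("wrist",o); print(proj(K,E,[.535,.293,.074]),proj(K,E,[.535,.293,.05]))
E
```

```text
1.65 [0.53620256 0.29425939 0.20547582] [ 1.79980555e+02  1.39828912e-02 -1.30832717e+01] 0.04991905629188007 [ 0.58 -0.59  0.21  0.07 -0.03  0.11]
[322.04818454 235.10169947] [321.93588411 226.71102557]
```

View pics/w1.png

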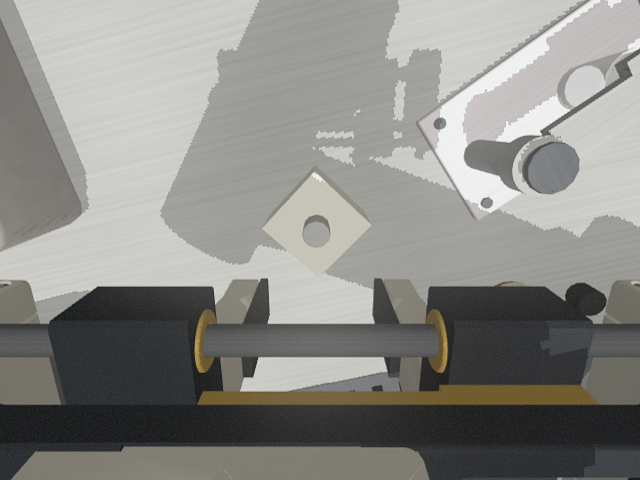

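The pin's head disc is at about (316.5,233), which puts it roughly 1 mm in x and -3 mm in y from the TCP axis. The rest top is centred near (317,226), so the two agree. I'm descending to grip.

>>> apply_moves:
  targets:
    - {"travel":[1,-3,20],"roll":0,"jaw":50}
    - {"travel":[0,0,30],"roll":0,"jaw":50}
    - {"travel":[0,0,30],"roll":0,"jaw":50}
    - {"travel":[0,0,25],"roll":0,"jaw":50}
    - {"travel":[0,0,16],"roll":0,"jaw":40}
    - {"travel":[0,0,10],"roll":0,"jaw":40}
    - {"travel":[0,0,0],"roll":0,"jaw":30}
    - {"travel":[0,0,0],"roll":0,"jaw":15}
    - {"travel":[0,0,0],"roll":0,"jaw":15}
    - {"travel":[0,0,0],"roll":0,"jaw":15}

```text
clock: 2.7
tool_pos: [0.5387, 0.2972, 0.0758]
orientation: [-179.9, -0.1, -13.1]
force: [-0.2, 1.5, 2.6]
opening: 0.0208
gripper_force: 30.0
```

>>> apply_moves:
  targets:
    - {"travel":[0,0,0],"roll":0,"jaw":15}
    - {"travel":[0,0,0],"roll":0,"jaw":15}
    - {"travel":[0,0,0],"roll":0,"jaw":15}

```text
clock: 3.0
tool_pos: [0.5387, 0.2972, 0.0757]
orientation: [-179.9, -0.1, -13.1]
force: [-1.7, 0.9, 5.9]
opening: 0.0213
gripper_force: 30.0
```

>>> apply_moves:
  targets:
    - {"travel":[0,0,-20],"roll":0,"jaw":15}
    - {"travel":[0,0,-40],"roll":0,"jaw":15}
    - {"travel":[0,0,-40],"roll":0,"jaw":15}
    - {"travel":[0,0,-40],"roll":0,"jaw":15}
    - {"travel":[15,28,0],"roll":0,"jaw":15}
    - {"travel":[20,36,0],"roll":0,"jaw":15}
    - {"travel":[20,36,0],"roll":0,"jaw":15}
    - {"travel":[20,36,0],"roll":0,"jaw":15}
    - {"travel":[20,36,0],"roll":0,"jaw":15}
    - {"travel":[20,36,0],"roll":0,"jaw":15}

```text
clock: 4.0
tool_pos: [0.6032, 0.0662, 0.2147]
orientation: [-180.0, -0.0, -13.1]
force: [-0.1, -0.5, 0.3]
opening: 0.0211
gripper_force: 30.0
```

>>> apply_moves:
  targets:
    - {"travel":[20,36,0],"roll":0,"jaw":15}
    - {"travel":[16,30,0],"roll":0,"jaw":15}
    - {"travel":[10,16,0],"roll":0,"jaw":15}
    - {"travel":[0,0,0],"roll":0,"jaw":15}
    - {"travel":[0,0,0],"roll":0,"jaw":15}
    - {"travel":[0,0,0],"roll":0,"jaw":15}

```text
clock: 4.6
tool_pos: [0.6291, -0.0218, 0.2145]
orientation: [-180.0, 0.0, -13.1]
force: [0.4, -0.4, -0.7]
opening: 0.021
gripper_force: 30.0
```

```bash
python3 - <<'E'
from h import *
o=ctrl.get_obs(); im=snap("wrist","w2"); print(o["clock"],o["tool_pos"],o["orientation"],o["opening"])
cv2.imwrite("pics/w2c.png",cv2.resize(im[160:360,190:450,::-1],None,fx=3,fy=3,interpolation=cv2.INTER_CUBIC))
E
```

```text
4.6 [ 0.62906167 -0.02175738  0.21450522] [-1.79996736e+02  1.50681216e-02 -1.30852903e+01] 0.02104038130040105
```

View pics/w2c.png

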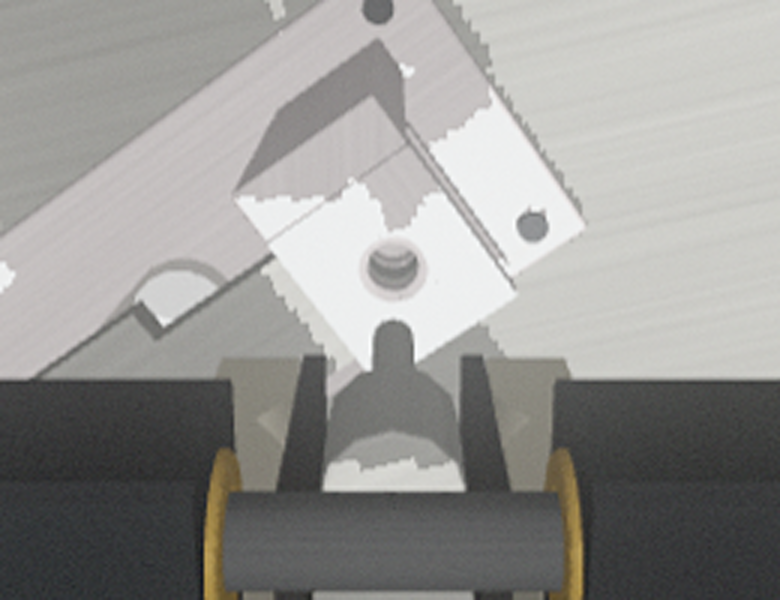

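The fork hole mouth is at (321,249) and the pin tip at about (321,270). Laterally they line up, and about +1 mm in tool x centres them. I'm inserting the pin.

>>> apply_moves:
  targets:
    - {"travel":[1,0,15],"roll":0,"jaw":15}
    - {"travel":[0,0,15],"roll":0,"jaw":15}
    - {"travel":[0,0,5],"roll":0,"jaw":15}
    - {"travel":[0,0,4],"roll":0,"jaw":15}
    - {"travel":[0,0,4],"roll":0,"jaw":15}
    - {"travel":[0,0,4],"roll":0,"jaw":15}
    - {"travel":[0,0,4],"roll":0,"jaw":15}

```text
clock: 5.35
tool_pos: [0.6305, -0.0225, 0.1637]
orientation: [-180.0, -0.0, -13.1]
force: [-0.5, 0.7, -0.8]
opening: 0.0214
gripper_force: 30.0
```

Tip is about 16 mm in with no contact force. I'm continuing.

>>> apply_moves:
  targets:
    - {"travel":[0,0,4],"roll":0,"jaw":15}
    - {"travel":[0,0,4],"roll":0,"jaw":15}
    - {"travel":[0,0,4],"roll":0,"jaw":15}
    - {"travel":[0,0,4],"roll":0,"jaw":15}
    - {"travel":[0,0,3],"roll":0,"jaw":15}
    - {"travel":[0,0,2],"roll":0,"jaw":15}
    - {"travel":[0,0,0],"roll":0,"jaw":15}

```text
clock: 6.05
tool_pos: [0.6302, -0.0226, 0.1422]
orientation: [180.0, 0.0, -13.1]
force: [-0.4, -0.3, -1.6]
opening: 0.0216
gripper_force: 30.0
```

>>> apply_moves:
  targets:
    - {"travel":[0,0,1],"roll":0,"jaw":15}
    - {"travel":[0,0,1],"roll":0,"jaw":15}
    - {"travel":[0,0,0.5],"roll":0,"jaw":15}
    - {"travel":[0,0,0],"roll":0,"jaw":15}

```text
clock: 6.45
tool_pos: [0.6303, -0.0226, 0.14]
orientation: [-180.0, 0.0, -13.1]
force: [0.3, 0.6, -1.1]
opening: 0.021
gripper_force: 30.0
```

>>> apply_moves:
  targets:
    - {"travel":[0,0,0],"roll":0,"jaw":24}
    - {"travel":[0,0,0],"roll":0,"jaw":32}
    - {"travel":[0,0,0],"roll":0,"jaw":40}
    - {"travel":[0,0,0],"roll":0,"jaw":40}
    - {"travel":[0,0,0],"roll":0,"jaw":40}
    - {"travel":[0,0,-10],"roll":0,"jaw":40}
    - {"travel":[0,0,-25],"roll":0,"jaw":40}
    - {"travel":[0,0,-35],"roll":0,"jaw":40}
    - {"travel":[-20,-25,-30],"roll":0,"jaw":40}
    - {"travel":[-20,-15,-10],"roll":0,"jaw":40}

```text
clock: 7.45
tool_pos: [0.6019, 0.0262, 0.2544]
orientation: [-179.9, -0.3, -13.1]
force: [-0.9, 0.5, -0.2]
opening: 0.0399
gripper_force: 0.0
```

>>> apply_moves:
  targets:
    - {"travel":[0,0,0],"roll":0,"jaw":40}
    - {"travel":[0,0,0],"roll":0,"jaw":40}
    - {"travel":[0,0,0],"roll":0,"jaw":40}

```text
clock: 7.75
tool_pos: [0.6004, 0.0252, 0.2499]
orientation: [180.0, 0.0, -13.1]
force: [-0.6, 0.5, -0.1]
opening: 0.04
gripper_force: 0.0
```

```bash
python3 - <<'E'
from h import *
o=ctrl.get_obs(); im=snap("wrist","w3"); print(o["clock"],o["tool_pos"],o["orientation"],o["opening"])
K,E=cam("wrist",o)
for p in [(.6297,-.0222,.114),(.6297,-.0222,.138),(.596,.056,.105)]: print(proj(K,E,p).round(1))
E
```

```text
7.75 [0.60041366 0.02516108 0.24992299] [ 1.79985378e+02  2.15441134e-02 -1.31137575e+01] 0.0399601934416023
[372.6 182.3]
[377.4 187.6]
[284.6 242.5]
```

View pics/w3.png

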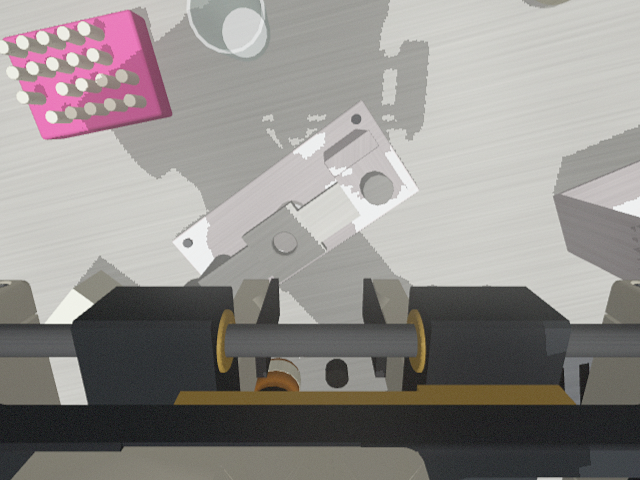

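The pin head sits at (377,187), exactly where a fully home pin should appear. The guide hole is at about (285,243), which matches (0.596, 0.056). Next is the probe.

>>> apply_moves:
  targets:
    - {"travel":[2,25,-10],"roll":0,"jaw":50}
    - {"travel":[2,42,-10],"roll":0,"jaw":60}
    - {"travel":[2,44,-10],"roll":0,"jaw":60}
    - {"travel":[2,44,-10],"roll":0,"jaw":60}
    - {"travel":[2,44,-10],"roll":0,"jaw":60}
    - {"travel":[2,44,0],"roll":0,"jaw":60}
    - {"travel":[2,44,0],"roll":0,"jaw":60}
    - {"travel":[2,44,0],"roll":0,"jaw":60}
    - {"travel":[2,26,0],"roll":0,"jaw":60}
    - {"travel":[0,0,0],"roll":8,"jaw":60}

```text
clock: 8.8
tool_pos: [0.5357, -0.3302, 0.2985]
orientation: [180.0, 0.1, -21.4]
force: [0.2, 0.2, 0.3]
opening: 0.06
gripper_force: 0.0
```

>>> apply_moves:
  targets:
    - {"travel":[0,0,0],"roll":8.5,"jaw":60}
    - {"travel":[0,0,0],"roll":8.5,"jaw":60}
    - {"travel":[0,0,0],"roll":8.5,"jaw":60}
    - {"travel":[0,0,0],"roll":8.5,"jaw":60}
    - {"travel":[0,0,0],"roll":8.5,"jaw":60}
    - {"travel":[0,0,0],"roll":8.5,"jaw":60}
    - {"travel":[0,0,0],"roll":7,"jaw":60}
    - {"travel":[0,0,0],"roll":0,"jaw":60}
    - {"travel":[0,0,0],"roll":0,"jaw":60}
    - {"travel":[0,0,0],"roll":0,"jaw":60}

```text
clock: 9.8
tool_pos: [0.5369, -0.3266, 0.2997]
orientation: [180.0, 0.0, -79.0]
force: [-0.7, 0.5, -0.0]
opening: 0.0599
gripper_force: 0.0
```

```bash
python3 - <<'E'
from h import *
o=ctrl.get_obs(); im=snap("wrist","w4"); print(o["clock"],o["tool_pos"],o["orientation"],o["opening"])
K,E=cam("wrist",o)
for p in [(.537,-.327,.179),(.525,-.262,.146)]: print(proj(K,E,p).round(1))
E
```

```text
9.8 [ 0.53690176 -0.32660302  0.29968916] [ 1.79966068e+02  1.39007135e-02 -7.89725911e+01] 0.059946642174176584
[322.4 236.9]
[321.4 297.2]
```

View pics/w4.png

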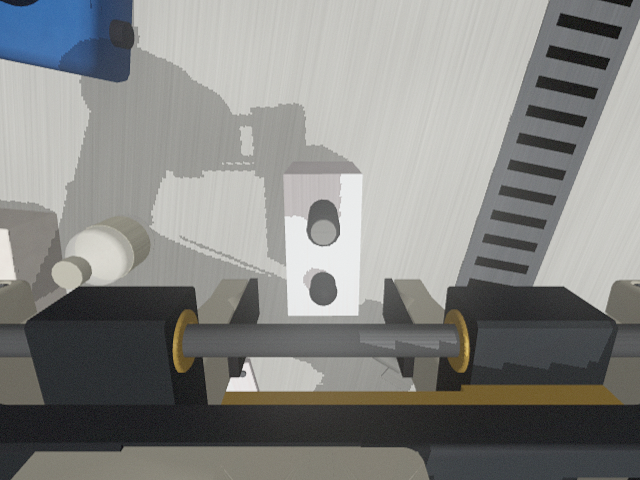

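The probe's top disc is at (323,232) and the stirrer's head at (322,288). The rack edges are vertical in the picture, so the yaw is right. The grasp is 5 mm in x and 2 mm in y from the TCP axis.

>>> apply_moves:
  targets:
    - {"travel":[5,2,20],"roll":0,"jaw":60}
    - {"travel":[0,0,35],"roll":0,"jaw":60}
    - {"travel":[0,0,35],"roll":0,"jaw":60}
    - {"travel":[0,0,30],"roll":0,"jaw":60}
    - {"travel":[0,0,22],"roll":0,"jaw":50}
    - {"travel":[0,0,0],"roll":0,"jaw":40}
    - {"travel":[0,0,0],"roll":0,"jaw":30}
    - {"travel":[0,0,0],"roll":0,"jaw":20}
    - {"travel":[0,0,0],"roll":0,"jaw":20}
    - {"travel":[0,0,0],"roll":0,"jaw":20}

```text
clock: 10.85
tool_pos: [0.5368, -0.3319, 0.1597]
orientation: [-179.9, -0.1, -79.1]
force: [-0.4, -0.3, 4.8]
opening: 0.0256
gripper_force: 30.0
```

>>> apply_moves:
  targets:
    - {"travel":[0,0,0],"roll":0,"jaw":20}
    - {"travel":[0,0,0],"roll":0,"jaw":20}
    - {"travel":[0,0,0],"roll":0,"jaw":20}

```text
clock: 11.15
tool_pos: [0.5368, -0.3319, 0.1597]
orientation: [-179.9, -0.1, -79.1]
force: [0.1, 0.9, 6.4]
opening: 0.0254
gripper_force: 30.0
```

>>> apply_moves:
  targets:
    - {"travel":[0,0,-15],"roll":0,"jaw":20}
    - {"travel":[0,0,-30],"roll":0,"jaw":20}
    - {"travel":[0,0,-35],"roll":0,"jaw":20}
    - {"travel":[0,0,-35],"roll":0,"jaw":20}
    - {"travel":[0,0,-25],"roll":0,"jaw":20}
    - {"travel":[0,0,-10],"roll":0,"jaw":20}
    - {"travel":[-15,-5,0],"roll":0,"jaw":20}
    - {"travel":[-30,-11,0],"roll":0,"jaw":20}
    - {"travel":[-36,-13,0],"roll":0,"jaw":20}
    - {"travel":[-36,-13,0],"roll":0,"jaw":20}

```text
clock: 12.15
tool_pos: [0.5543, -0.2069, 0.306]
orientation: [179.9, 0.1, -79.2]
force: [0.9, 0.8, -1.0]
opening: 0.0254
gripper_force: 30.0
```

>>> apply_moves:
  targets:
    - {"travel":[-36,-13,0],"roll":0,"jaw":20}
    - {"travel":[-36,-13,0],"roll":0,"jaw":20}
    - {"travel":[-36,-13,0],"roll":0,"jaw":20}
    - {"travel":[-36,-13,0],"roll":0,"jaw":20}
    - {"travel":[-36,-13,0],"roll":0,"jaw":20}
    - {"travel":[-36,-13,0],"roll":0,"jaw":20}
    - {"travel":[-24,-8,0],"roll":0,"jaw":20}
    - {"travel":[-12,-4,0],"roll":0,"jaw":20}
    - {"travel":[0,0,0],"roll":0,"jaw":20}
    - {"travel":[0,0,0],"roll":0,"jaw":20}

```text
clock: 13.15
tool_pos: [0.5953, 0.0557, 0.3071]
orientation: [179.9, -0.0, -79.1]
force: [0.7, 0.3, -0.5]
opening: 0.0255
gripper_force: 30.0
```

```bash
python3 - <<'E'
from h import *
o=ctrl.get_obs(); im=snap("wrist","w5"); print(o["clock"],o["tool_pos"],o["orientation"],o["opening"])
K,E=cam("wrist",o)
T=o["tool_pos"]
for p in [(.596,.056,.105),T-[0,0,.1447],T-[0,0,.0447]]: print(proj(K,E,p).round(1))
cv2.imwrite("pics/w5c.png",cv2.resize(im[140:340,190:450,::-1],None,fx=3,fy=3,interpolation=cv2.INTER_CUBIC))
E
```

```text
13.15 [0.59531283 0.05565062 0.30705595] [ 1.79900903e+02 -9.50274931e-03 -7.90836921e+01] 0.025545790304351022
[321.  212.3]
[322.1 228.6]
[323.  279.3]
```

View pics/w5c.png

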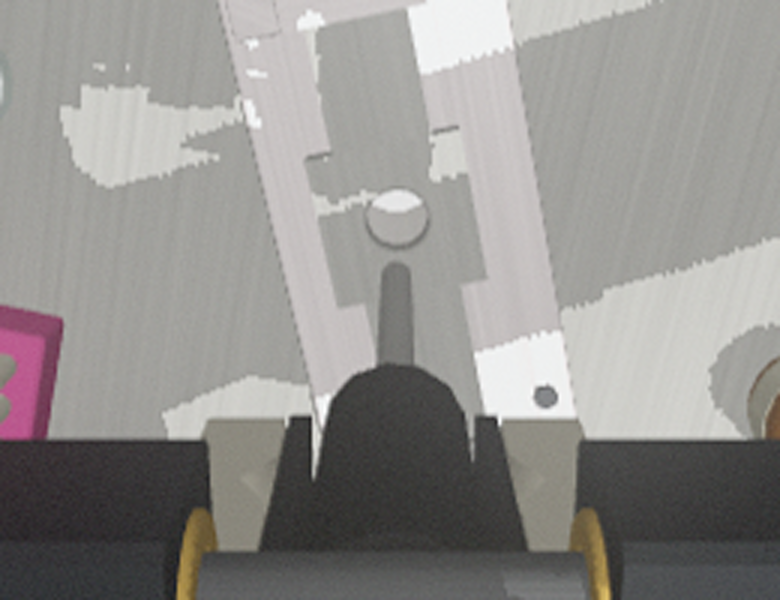

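The guide hole is at (322.3,212.3) and the rod tip's edge at (322.3,227.3). The handle's edge agrees with an upright probe about 2.3 mm behind the TCP in x, so the correction is about +2.7 mm in x. I'm going to just above the gate to check.

>>> apply_moves:
  targets:
    - {"travel":[2.7,0,5],"roll":0,"jaw":20}
    - {"travel":[0,0,12],"roll":0,"jaw":20}
    - {"travel":[0,0,12],"roll":0,"jaw":20}
    - {"travel":[0,0,8],"roll":0,"jaw":20}
    - {"travel":[0,0,3],"roll":0,"jaw":20}
    - {"travel":[0,0,0],"roll":0,"jaw":20}
    - {"travel":[0,0,0],"roll":0,"jaw":20}

```text
clock: 13.9
tool_pos: [0.5966, 0.0531, 0.2684]
orientation: [-180.0, -0.0, -79.1]
force: [-0.5, -0.2, -1.8]
opening: 0.0254
gripper_force: 30.0
```

```bash
python3 - <<'E'
from h import *
o=ctrl.get_obs(); im=snap("wrist","w6"); print(o["clock"],o["tool_pos"],o["orientation"])
cv2.imwrite("pics/w6c.png",cv2.resize(im[180:280,260:390,::-1],None,fx=6,fy=6,interpolation=cv2.INTER_CUBIC))
E
```

```text
13.9 [0.59664729 0.05309272 0.26835233] [-1.79972763e+02 -7.91714327e-03 -7.90996744e+01]
```

View pics/w6c.png

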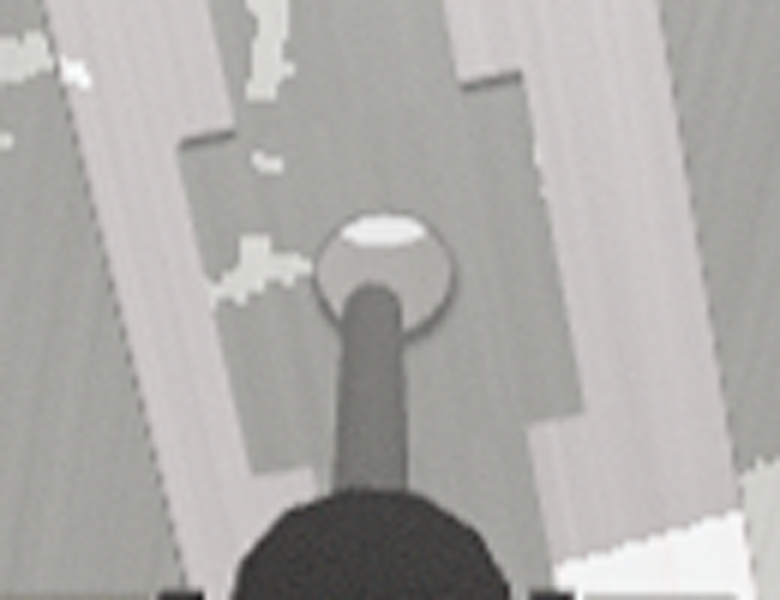

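Hole centre is at about (324.1,226.7) and the rod tip at (322.2,227.5 edge), so the offset is about -0.5 mm in x and +1.6 mm in y. I'm applying that, then lowering.

>>> apply_moves:
  targets:
    - {"travel":[-0.5,1.6,0],"roll":0,"jaw":20}
    - {"travel":[0,0,0],"roll":0,"jaw":20}
    - {"travel":[0,0,0],"roll":0,"jaw":20}
    - {"travel":[0,0,3],"roll":0,"jaw":20}
    - {"travel":[0,0,6],"roll":0,"jaw":20}
    - {"travel":[0,0,6],"roll":0,"jaw":20}
    - {"travel":[0,0,6],"roll":0,"jaw":20}
    - {"travel":[0,0,6],"roll":0,"jaw":20}
    - {"travel":[0,0,6],"roll":0,"jaw":20}
    - {"travel":[0,0,0],"roll":0,"jaw":20}

```text
clock: 14.95
tool_pos: [0.5942, 0.0531, 0.2338]
orientation: [179.9, -0.0, -79.1]
force: [0.2, 0.9, -2.2]
opening: 0.0256
gripper_force: 30.0
```

>>> apply_moves:
  targets:
    - {"travel":[0,0,3],"roll":0,"jaw":20}
    - {"travel":[0,0,6],"roll":0,"jaw":20}
    - {"travel":[0,0,8],"roll":0,"jaw":20}
    - {"travel":[0,0,8],"roll":0,"jaw":20}
    - {"travel":[0,0,8],"roll":0,"jaw":20}
    - {"travel":[0,0,8],"roll":0,"jaw":20}
    - {"travel":[0,0,4],"roll":0,"jaw":20}
    - {"travel":[0,0,0],"roll":0,"jaw":20}
    - {"travel":[0,0,0],"roll":0,"jaw":20}
    - {"travel":[0,0,0],"roll":0,"jaw":20}

```text
clock: 15.95
tool_pos: [0.595, 0.0533, 0.1905]
orientation: [-180.0, 0.0, -79.1]
force: [0.3, -0.1, -1.2]
opening: 0.0254
gripper_force: 30.0
```

```bash
python3 - <<'E'
from h import *
o=ctrl.get_obs(); print(o["clock"],o["tool_pos"],o["orientation"],o["force"],o["qvel"].round(2))
a=ctrl.snapshot("wrist")[150:300,220:420,::-1]; b=ctrl.snapshot("side")[130:280,250:450,::-1]
cv2.imwrite("pics/f.png",cv2.resize(np.hstack([a,b]),None,fx=2,fy=3.5,interpolation=cv2.INTER_CUBIC))
E
```

```text
15.95 [0.5950085  0.05328108 0.19047058] [-1.79958575e+02  1.78704186e-03 -7.91067221e+01] [ 0.29741547 -0.13623087 -1.18767435] [-0.04 -0.07  0.07 -0.02  0.03 -0.11]
```

View pics/f.png

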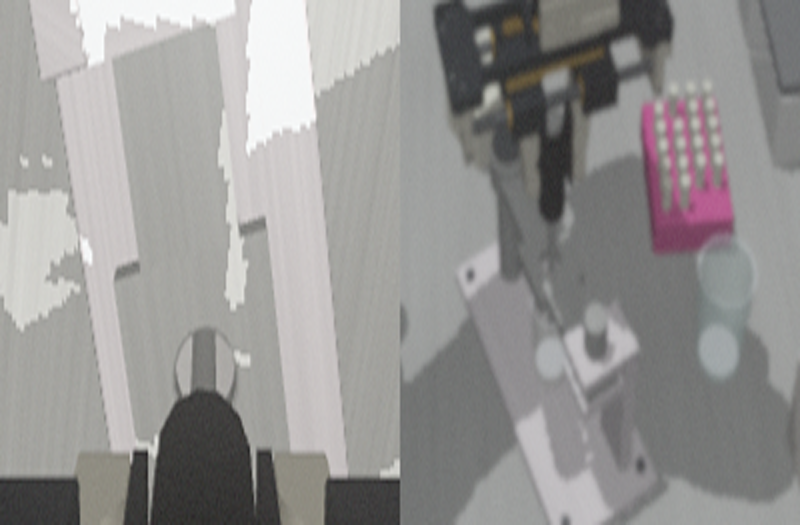

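The final view shows the rod centred across the hole: rod at column 203, hole at column 205 in the crop. The pin is home on the fork and the contact force is negligible. The tip is about 24 mm below the cup rim, so I'm handing in.

```bash
python3 -c "
from plant import ctrl
print(ctrl.close_job())"
```

```text
the job is handed in; nothing more can be done
None
```

I handed the job in with the pin home in the fork and released, and the probe held still, upright and centred through the guide hole with its tip about 24 mm below the cup rim by my measurements. The hand-in returned no verdict.

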